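# Seat a turning blank on the faceplate pin and hold it pressed home

### The arm

A 7-joint arm with a two-finger parallel gripper is mounted at the origin on the work surface. World frame = base frame: x ahead of the robot, y to its left, z up, the work surface at z = 0. Lengths are in m, angles in degrees, forces in N, time in s.
With the tool pointing down it reaches from about 0.35 to 0.775 m from the base axis. Payload 3.1 kg.
Tool frame: the origin (TCP) lies on the centre line of the jaws, within the pads' length; the fingertips stand 17 mm ahead of it and the grasp point (between the pads) lies 2 mm behind it (robot.tip_reach is the distance from the TCP to the fingertips, in m); z points along the fingers, y is the direction in which the jaws open and shut (so a half turn about z gives the same grasp; the last joint's range is limited). The gripper opens to 85 mm and grips with 20 to 120 N. Pads are 22 mm wide; open, the fingers measure 114 mm over their backs; the gripper's body (76 mm by 85 mm) begins 54 mm behind the grasp point. The pads swing forward as they close: fully open they stand 13 mm farther back than shut.
Start: joints at [-73.665, 17.813, 0.802, 86.603, -0.252, 75.585, -1.558], TCP at [0.177, 0.521, 0.223] pointing down, gripper open.
Joint ranges: [-154.91, 154.91], [-16.99, 109.72], [-72.82, 74.43], [7.12, 147.25], [-82.49, 262.49], [11.32, 116.49], [-174.64, 174.64]. Speed limits (degrees/s): [159.86, 159.86, 180, 180, 180, 180, 180].

### API

Orientations are given as [roll, pitch, yaw] about the fixed x, y, z axes, in that order (R = Rz(yaw) Ry(pitch) Rx(roll)).
In Python, from station import robot, fingers, vision, workorder, recognise gives the robot as it stands. Calls block until the motion is done:
- robot.move_to(position, orientation): joint-space move of the TCP to a pose.
- robot.line_to(position, orientation=None, velocity=0.15, f_stop=None): straight line of the TCP; orientation=None keeps the orientation; velocity is the mean speed in m/s. With f_stop (N) it stops when the force on the tool has changed by that much, and returns True; else False.
- robot.move_j(angles): joint-space move.
- fingers.gripper_to(opening, force=None): opening from 0.0 (shut) to 1.0 (fully open); force is the grip in N (None keeps the last); returns when the fingers have stopped.
- robot.pause(seconds).
- robot.inverse_kinematics(position, orientation): joint angles nearest the present ones, or None.
- vision.grab_frame(name): name is "scene" or "top" or "wrist"; returns the picture (480x640x3 uint8, red, green, blue); there is no depth.
- vision.calibration(name): a dict with "mtx" (3x3 intrinsics, pixels), "k1" (the pictures are not rectified: a ray, as slopes to the right and down, at radius r is drawn at 1 + k1 r^2 times it, then the intrinsics apply), "extrinsics" (4x4, takes a point from world to camera coordinates); the wrist camera has in their place "T_tool_cam" (4x4, takes a point from camera to tool coordinates, whose origin is the TCP and whose axes are the flange's). Camera axes: x right, y up, looking along -z (the intrinsics and any distortion apply to the point x, -y, -z); pixel columns grow to the right and rows downward; lengths in m; the calibration is good to about 2 mm. A picture is of the moment at which its call begins: read the wrist's pose just before it. calibration takes no time and is no camera call.
A pose or a line that the arm cannot do raises robot.PlanningError and nothing moves.
- workorder.close_job(): hands the job in, once; it reports no verdict.
Trained networks look in the newest picture that a camera, given by its name, has taken for a name from the list of things; names that differ only in an ending like _2 or _b are one class to them, and where a whole thing is asked for, a point or a joint stands for the part that bears it (a point fixed in the world has none). Each returns a list of dicts, best first, with "p" (0 to 1); they miss things now and then, are a little off and sometimes report something else, mostly with a low value. They report only what shows in the picture. A call takes as long as a camera call. They do not tell look-alikes from the thing itself.
- recognise(label, camera): "rect" ([centre column, centre row, width, height] in pixels, round what is visible of it).
Readings, each from a call of its own:
- robot.current_time_s(): time.
- robot.current_joint_positions(): joint angles.
- robot.current_dq(): joint speeds.
- robot.current_joint_torque(): joint torques, N m.
- robot.current_tool_pos(): TCP position.
- robot.current_eef_rot(): TCP orientation.
- robot.current_contact_force(): force on the tool from outside, world axes, zero at the start.
- robot.current_torque(): the same for the moment, N m.
- robot.current_finger_gap(): opening from 0.0 (shut) to 1.0 (fully open).
Only numpy, scipy, OpenCV 4.12 (cv2) and the standard library are available. Lean on these libraries where they do the work, as an engineer would, in place of code of your own. Each camera call takes 0.05 s, during which the arm holds its last target.

### The job

Lift the wooden sleeve off the faceplate's centre pin and put it in the plywood tray. Then take the round board by the square block on its top, fit the hole in its underside over the centre pin so that it drops on, and press it down until it is fully home on the steel rim; finish while still holding it pressed down there, without letting go. Leave everything else on the bench where it is.

Things in the scene. Friction and masses are not known exactly. Their poses are not given: they have to be found in the camera images.
- pin_tip (a point): top of the centre pin of the faceplate, 48 mm above the bench. The faceplate is fixed to the bench: a dark steel ring, 150 mm outside and 110 mm inside diameter, its rim 30 mm above the bench. In the ring sits a sprung bright metal disc, 104 mm across, its top 38 mm above the bench at rest (8 mm above the rim). The fixed upright steel pin, 12 mm in diameter, stands in the middle, 10 mm above the disc at rest, its top 5 mm tapering to 5 mm
- presser (a joint): how far the sprung disc is pushed down, in m: 0 at rest; about 0.008 when the board lies home on the rim. The spring takes about 6 N before it yields and about 11 N at 0.008; it pushes the board up again when the press is eased
- sleeve_mid (a point): centre (half-way up) of the turned wooden sleeve, a plain upright tube 52 mm outside diameter, 60 mm high, with a 24 mm bore, about 70 g. It starts standing on the sprung disc with the pin inside its bore; z is its axis
- tray: shallow open plywood tray fixed to the bench, 140 x 140 mm outside, walls 5 mm thick and 20 mm high, floor 5 mm thick; origin: centre of its underside, x and y along its sides. It starts empty
- board_grip (a point): centre of the square plywood block, 44 x 44 mm and 50 mm high, glued on the middle of the round board; x and y are along its sides, z up. The block runs from 22 to 72 mm above the board's underside; this point is 47 mm above the underside. The whole weighs 0.2 to 0.35 kg and starts lying on the bench, block up
- board_hole (a point): middle of the round board's underside, which is the mouth of its blind hole: 15 mm diameter, 22 mm deep, unseen from above, straight below the block's centre. The board is 130 mm across and 22 mm thick, of wood
- wax_tin: bystander, loose: small closed metal tin, 38 mm across, 45 mm high; origin: centre of its underside
- turned_knob: bystander, loose: small turned wooden knob, 36 mm across, 48 mm high; origin: centre of its underside
- hammer: bystander, loose: hammer with wooden handle lying flat, along its own x
- gouge: bystander, loose: turning gouge lying flat, 310 mm long along its own x, 22 mm thick
- glue_bottle: bystander, loose: white plastic bottle, 54 mm across, 130 mm high; origin: centre of its underside
- spindle_blank: bystander, loose: plain square wooden bar, 200 x 36 x 36 mm, lying along its own x; origin: centre of its underside
Not all that is in view belongs to the job. There is more than one size of the part that bears sleeve_mid; the job needs the larger.

How it is judged (in metres and radians):
On the way, in this order (a step that is already met when the one before it is completed fails the run):
1. the sleeve lies or stands in the tray, let go and at rest (x of sleeve_mid in the frame of tray between -0.055 and 0.055 m and y of sleeve_mid in the frame of tray between -0.055 and 0.055 m and z of sleeve_mid in the frame of tray below 0.045 m and contact force between the fingers and sleeve below 0.1 N and linear speed of sleeve below 0.03 m/s), for 0.2 s.
2. the board has dropped over the centre pin (horizontal distance between board_hole and pin_tip below 0.004 m and height (world z) of board_hole below 0.0415 m and angle between board_grip's own z axis and vertical below 0.05 rad), for 0.2 s.
At the end, for the whole second after the job is handed in: The sleeve is in the tray; the board is on the pin (hole within 4 mm of the pin axis), level within 0.05 rad, its underside within 2.5 mm of the rim, the sprung disc pushed down more than 6 mm, and the fingers still on the board with more than 3 N, at rest (x of sleeve_mid in the frame of tray between -0.055 and 0.055 m and y of sleeve_mid in the frame of tray between -0.055 and 0.055 m and z of sleeve_mid in the frame of tray below 0.045 m and horizontal distance between board_hole and pin_tip below 0.004 m and height (world z) of board_hole below 0.0325 m and angle between board_grip's own z axis and vertical below 0.05 rad and value of joint presser above 0.006 m and contact force between the fingers and board above 3 N and linear speed of board below 0.02 m/s and contact force between the fingers and sleeve below 0.1 N); the arm keeps its last pose, push and grip.
It fails at once if a bystander is moved by more than 30 mm (distance of any of wax_tin, turned_knob, hammer, gouge, glue_bottle, spindle_blank from where it was at the start of the episode above 0.03 m).
It also fails if it takes over 67 s, if anything falls off the work surface, if the arm or the gripper's body presses on something with over 40 N, if the wrist force passes 120 N, or if a joint passes its speed limit or range.

## Working session

There is one attempt and no reset: what is moved stays moved. The work goes in short steps, each a Python script; the robot and the scene stay as the last script left them, time stands still between calls to the robot, and variables do not carry over. Pictures are saved under pics/ and viewed, and the job is handed in when it is done.

```bash
ls; mkdir -p pics; python3 - <<'E'
from station import robot, fingers, vision, workorder, recognise
import cv2
for n in ["scene","top","wrist"]:
    im=vision.grab_frame(n); cv2.imwrite(f"pics/{n}0.png",im[:,:,::-1])
    c=vision.calibration(n); print(n,c)
print(robot.current_time_s())
E
```

```text
pics
scene {'mtx': array([[522.50988485,   0.        , 316.94824121],
       [  0.        , 522.50988485, 235.68217899],
       [  0.        ,   0.        ,   1.        ]]), 'k1': -0.13501145776714543, 'extrinsics': array([[-0.33884764,  0.94056781,  0.02268191,  0.11289394],
       [-0.53845641, -0.2136403 ,  0.81512117,  0.25762549],
       [ 0.7715225 ,  0.26398867,  0.57884628, -1.5348422 ],
       [ 0.        ,  0.        ,  0.        ,  1.        ]])}
top {'mtx': array([[541.44217974,   0.        , 331.15281185],
       [  0.        , 541.44217974, 236.13839712],
       [  0.        ,   0.        ,   1.        ]]), 'k1': -0.01807990909554813, 'extrinsics': array([[-0.00259305, -0.99984728, -0.01728299,  0.08945507],
       [ 0.99546743, -0.00422399,  0.09500927, -0.54543318],
       [-0.09506776, -0.01695828,  0.99532635, -1.12741384],
       [ 0.        ,  0.        ,  0.        ,  1.        ]])}
wrist {'mtx': array([[341.50432019,   0.        , 321.72184028],
       [  0.        , 341.50432019, 241.81503271],
       [  0.        ,   0.        ,   1.        ]]), 'k1': -0.06309969993678398, 'T_tool_cam': array([[-4.09608673e-04,  9.50884204e-01,  3.09546545e-01,
         7.85747948e-02],
       [ 9.99999595e-01,  6.37472440e-04, -6.34973866e-04,
        -1.27738413e-03],
       [-8.01114010e-04,  3.09546159e-01, -9.50884080e-01,
        -1.50330603e-01],
       [ 0.00000000e+00,  0.00000000e+00,  0.00000000e+00,
         1.00000000e+00]])}
0.15
```

View pics/scene0.png

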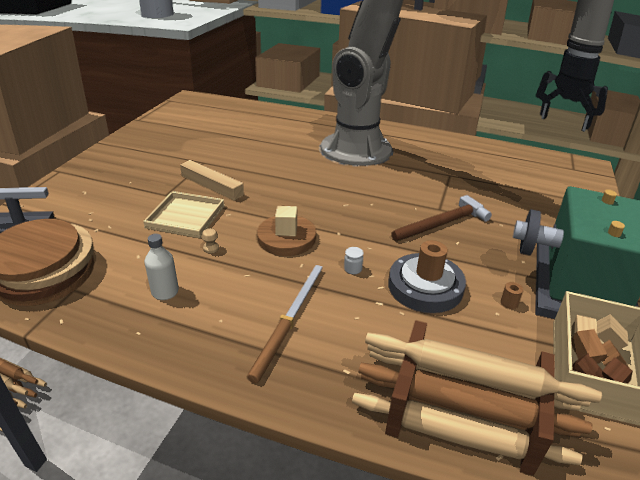

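View pics/top0.png

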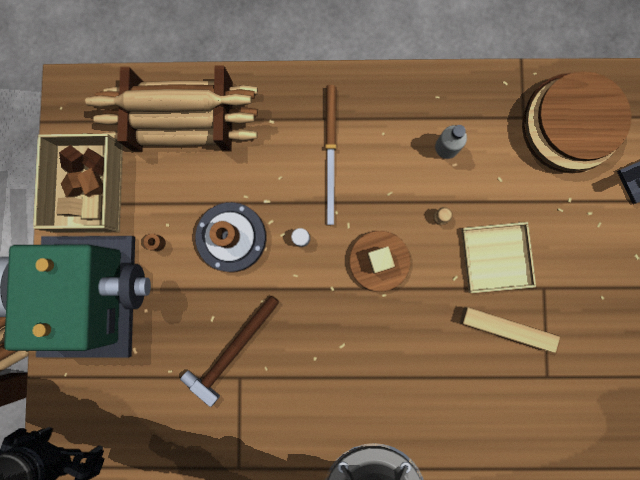

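```bash
cat > h.py <<'E'
from station import robot, fingers, vision, workorder, recognise
import numpy as np, cv2
from scipy.spatial.transform import Rotation as R
def save(n,im): cv2.imwrite(f"pics/{n}.png",np.ascontiguousarray(im[:,:,::-1]))
def toolT():
    T=np.eye(4);T[:3,:3]=R.from_euler('xyz',robot.current_eef_rot(),degrees=True).as_matrix();T[:3,3]=robot.current_tool_pos();return T
def camT(name,T=None):  # cam->world
    c=vision.calibration(name)
    if name=='wrist': return (toolT() if T is None else T)@c['T_tool_cam']
    return np.linalg.inv(c['extrinsics'])
def pix2w(name,uv,z,T=None):
    c=vision.calibration(name);k=c['k1'];M=camT(name,T)
    d=cv2.undistortPoints(np.array(uv,float).reshape(-1,1,2),c['mtx'],np.array([k,0,0,0.])).reshape(-1,2)
    ray=np.c_[d[:,0],-d[:,1],-np.ones(len(d))]@M[:3,:3].T
    o=M[:3,3]; s=(np.asarray(z)-o[2])/ray[:,2]
    return o+ray*s[:,None]
def w2pix(name,P,T=None):
    c=vision.calibration(name);Mi=np.linalg.inv(camT(name,T))
    p=np.atleast_2d(P)@Mi[:3,:3].T+Mi[:3,3]
    x=p[:,0]/-p[:,2];y=-p[:,1]/-p[:,2];s=1+c['k1']*(x*x+y*y)
    m=c['mtx'];return np.c_[m[0,0]*x*s+m[0,2],m[1,1]*y*s+m[1,2]]
E
python3 - <<'E'
from h import *
vision.grab_frame("top")
for l,z in [("sleeve_mid",.098),("tray",.01),("board_grip",.02),("wax_tin",.045),("turned_knob",.045),("glue_bottle",.13),("presser",.035),("hammer",.01),("gouge",.01),("spindle_blank",.036)]:
    for d in recognise(l,"top")[:3]:
        r=d['rect']; print(l,round(d['p'],2),np.round(r),np.round(pix2w("top",r[:2],z)[0],3))
print("block top",pix2w("top",[381,259],.072)," tray c",pix2w("top",[[462,228],[527,223],[535,289],[469,293]],.02).round(3))
print("ring",pix2w("top",[230,237],.03),robot.current_eef_rot())
E
```

```text
sleeve_mid 0.66 [225. 235.  29.  26.] [0.542 0.3   0.098]
sleeve_mid 0.61 [155. 239.  24.  17.] [0.535 0.441 0.098]
tray 0.61 [500. 256.  76.  70.] [ 0.504 -0.275  0.01 ]
board_grip 0.83 [380. 259.  58.  63.] [ 0.496 -0.017  0.02 ]
wax_tin 0.65 [379. 260.  63.  65.] [ 0.494 -0.013  0.045]
wax_tin 0.56 [300. 238.  15.  20.] [0.541 0.153 0.045]
wax_tin 0.25 [453. 139.  27.  36.] [ 0.75  -0.172  0.045]
turned_knob 0.54 [444. 217.  16.  23.] [ 0.582 -0.15   0.045]
glue_bottle 0.66 [451. 140.  28.  39.] [ 0.724 -0.15   0.13 ]
presser 0.91 [229. 237.  48.  52.] [0.544 0.305 0.035]
hammer 0.65 [230. 353.  98. 106.] [0.299 0.303 0.01 ]
hammer 0.24 [231. 238.  73.  73.] [0.543 0.305 0.01 ]
gouge 0.63 [331. 156.   9. 135.] [0.724 0.088 0.01 ]
spindle_blank 0.88 [509. 331. 102.  44.] [ 0.346 -0.28   0.036]
block top [[ 0.49421142 -0.0145909   0.072     ]]  tray c [[ 0.563 -0.192  0.02 ]
 [ 0.573 -0.332  0.02 ]
 [ 0.432 -0.343  0.02 ]
 [ 0.424 -0.204  0.02 ]]
ring [[0.54449409 0.30338537 0.03      ]] [1.79996850e+02 1.61244796e-04 1.61281191e+02]
```

```bash
python3 - <<'E'
import cv2
a=cv2.imread('pics/top0.png')
cv2.imwrite('pics/t1.png',cv2.resize(a[180:310,180:420],None,fx=3.3,fy=3.3,interpolation=cv2.INTER_CUBIC))
cv2.imwrite('pics/t2.png',cv2.resize(a[200:370,400:600],None,fx=3.3,fy=3.3,interpolation=cv2.INTER_CUBIC))
E
python3 - <<'E'
from h import *
for p in ([.544,.303,.22],[.504,-.27,.2],[.494,-.015,.2],[.544,.303,.08],[.494,-.015,.05]):
    for y in (0,45,90,135,180,-135,-90,-45):
        q=robot.inverse_kinematics(p,[180,0,y]); print(p,y,None if q is None else np.round(q))
E
```

```text
[0.544, 0.303, 0.22] 0 [ -54.   30.   37.   75.  -17.   81. -108.]
[0.544, 0.303, 0.22] 45 [-50.  29.  31.  75. -14.  80. -65.]
[0.544, 0.303, 0.22] 90 [-46.  28.  24.  75. -11.  80. -22.]
[0.544, 0.303, 0.22] 135 [-42.  27.  17.  75.  -8.  79.  20.]
[0.544, 0.303, 0.22] 180 [-38.  27.  12.  75.  -5.  79.  63.]
[0.544, 0.303, 0.22] -135 [-34.  27.   5.  75.  -2.  79. 106.]
[0.544, 0.303, 0.22] -90 [-29.  27.  -2.  74.   1.  79. 149.]
[0.544, 0.303, 0.22] -45 [ -67.   38.   64.   76.  -34.   86. -141.]
[0.504, -0.27, 0.2] 0 [-10.  28.  53.  87. -23.  77. -44.]
[0.504, -0.27, 0.2] 45 [-10.  28.  54.  87. -23.  77.   1.]
[0.504, -0.27, 0.2] 90 [-11.  29.  56.  87. -24.  77.  47.]
[0.504, -0.27, 0.2] 135 [ -7.  27.  49.  87. -21.  76.  89.]
[0.504, -0.27, 0.2] 180 [-10.  28.  55.  87. -23.  77. 136.]
[0.504, -0.27, 0.2] -135 [ 66.  33. -62.  84.  30.  80. 138.]
[0.504, -0.27, 0.2] -90 [ -15.   32.   65.   87.  -29.   79. -129.]
[0.504, -0.27, 0.2] -45 [-15.  32.  65.  87. -29.  79. -84.]
[0.494, -0.015, 0.2] 0 [-40.  16.  50.  99. -12.  71. -78.]
[0.494, -0.015, 0.2] 45 [-38.  15.  47.  
[... 727 characters left out ...]
0.303, 0.08] -135 [-32.  32.   2.  86.  -1.  62. 105.]
[0.544, 0.303, 0.08] -90 [-27.  33.  -5.  85.   3.  62. 147.]
[0.544, 0.303, 0.08] -45 [ -68.   47.   64.   87.  -44.   73. -133.]
[0.494, -0.015, 0.05] 0 [-39.  29.  51. 110. -27.  54. -65.]
[0.494, -0.015, 0.05] 45 [-34.  26.  43. 110. -22.  53. -24.]
[0.494, -0.015, 0.05] 90 [-32.  26.  41. 110. -21.  53.  19.]
[0.494, -0.015, 0.05] 135 [-31.  25.  40. 110. -20.  52.  63.]
[0.494, -0.015, 0.05] 180 [-29.  25.  37. 109. -18.  52. 107.]
[0.494, -0.015, 0.05] -135 [-22.  23.  27. 109. -13.  51. 147.]
[0.494, -0.015, 0.05] -90 [ -47.   35.   65.  110.  -37.   59. -146.]
[0.494, -0.015, 0.05] -45 [ -47.   35.   65.  110.  -37.   59. -101.]
```

View pics/t1.png

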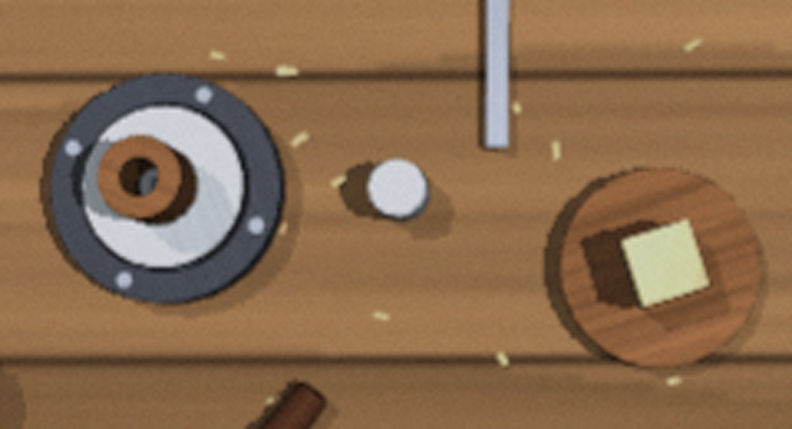

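View pics/t2.png

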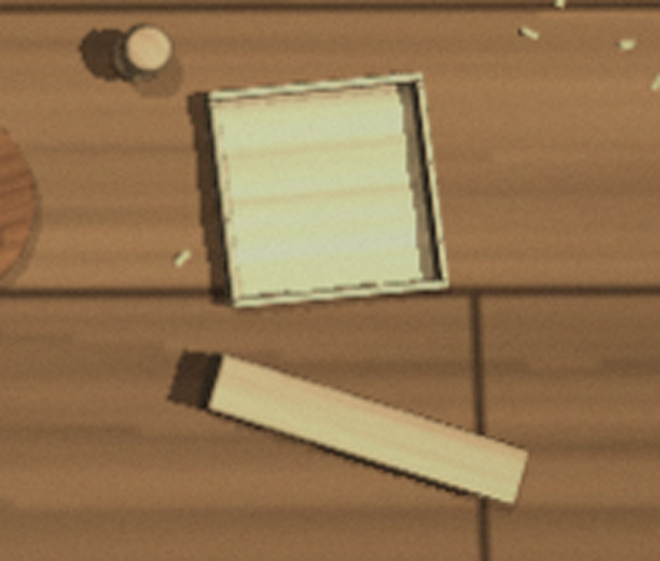

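```bash
python3 - <<'E'
from h import *
t0=robot.current_time_s()
robot.move_to([.25,.40,.33],[180,0,150])
robot.move_to([.544,.303,.24],[180,0,180])
T=toolT(); im=vision.grab_frame("wrist"); save("w1",im); np.save("w1T.npy",T)
print(T.round(4),robot.current_time_s()-t0, w2pix("wrist",[.544,.303,.03],T))
for l in("sleeve_mid","presser"):
  for d in recognise(l,"wrist"): print(l,d)
E
```

```text
[[-1.     -0.0033 -0.0021  0.5425]
 [-0.0033  1.      0.001   0.3054]
 [ 0.0021  0.001  -1.      0.2393]
 [ 0.      0.      0.      1.    ]] 2.0167 [[320.43768177 209.83404991]]
sleeve_mid {'rect': [323.1, 222.7, 58.9, 67.3], 'p': 0.74}
sleeve_mid {'rect': [470.9, 203.1, 43.9, 43.1], 'p': 0.74}
presser {'rect': [322.9, 208.4, 98.1, 95.4], 'p': 0.64}
```

View pics/w1.png

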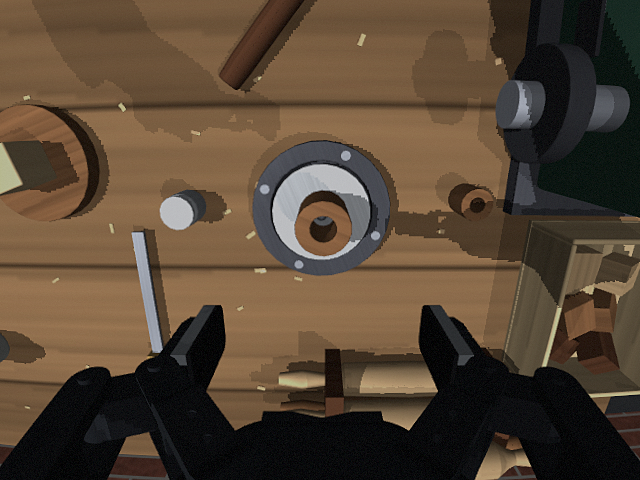

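```bash
python3 - <<'E'
from h import *
im=cv2.imread('pics/w1.png');T=np.load('w1T.npy')
a=im[120:300,230:410]; cv2.imwrite('pics/w1c.png',cv2.resize(a,None,fx=3.3,fy=3.3,interpolation=cv2.INTER_CUBIC))
print(pix2w("wrist",[[321,208],[323,229]],[.03,.098],T))
print(robot.current_tool_pos(),robot.current_eef_rot())
hsv=cv2.cvtColor(a,cv2.COLOR_BGR2HSV)
print(hsv[90,30],hsv[60,60],hsv[108,75])
# top camera
print(pix2w("top",[[222.6,234],[230,236.5]],[.098,.03]))
E
```

```text
[[0.54198756 0.30360004 0.03      ]
 [0.5461884  0.30540884 0.098     ]]
[0.54282039 0.30510762 0.2405091 ] [ 1.79912923e+02  7.19339133e-04 -1.79808409e+02]
[114  30  84] [105  14 183] [ 14 135 142]
[[0.54416997 0.30443971 0.098     ]
 [0.54556572 0.30340168 0.03      ]]
```

View pics/w1c.png

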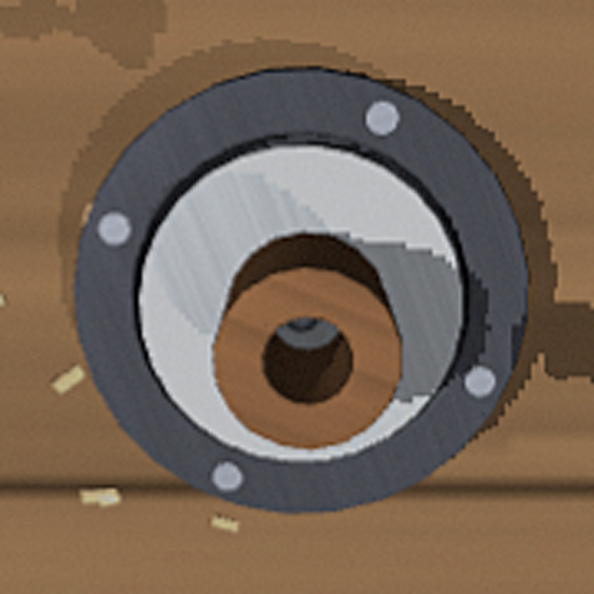

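```bash
python3 - <<'E'
from h import *
for i in range(4): print(np.round(robot.current_tool_pos(),4)); robot.pause(.1)
robot.line_to([.545,.305,.14],[180,0,180]); 
for i in range(2): print(np.round(robot.current_tool_pos(),4)); robot.pause(.1)
print(robot.line_to([.545,.305,.075],[180,0,180],velocity=.08,f_stop=8))
print(np.round(robot.current_tool_pos(),4), robot.current_contact_force())
fingers.gripper_to(0.3,40)
print(robot.current_finger_gap(),robot.current_contact_force())
robot.line_to([.545,.305,.16],[180,0,180],velocity=.1)
print(np.round(robot.current_tool_pos(),4), robot.current_contact_force(),robot.current_finger_gap(),robot.current_time_s())
save("w2",vision.grab_frame("wrist"));save("s2",vision.grab_frame("scene"))
E
```

```text
[0.5428 0.3051 0.2405]
[0.5433 0.3043 0.2406]
[0.5436 0.3037 0.2405]
[0.5439 0.3032 0.2403]
[0.5458 0.3053 0.141 ]
[0.5461 0.3055 0.1417]
False
[0.5455 0.3053 0.0756] [-0.00633347 -0.02244332 -0.18560251]
0.5796731812651007 [-0.49244835 -0.34748402  4.79327104]
[0.5443 0.3047 0.159 ] [ 0.17692541 -0.21928568 -1.21915682] 0.5790927848207539 6.6083
```

View pics/w2.png

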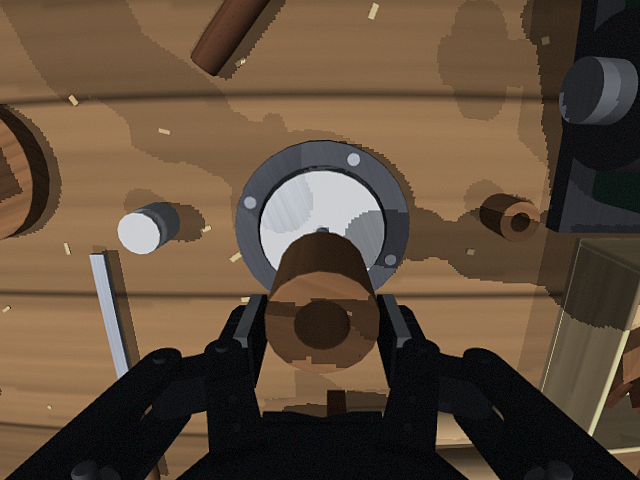

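```bash
python3 - <<'E'
from h import *
# tray centre from top at z=.02 mean of corners
c=pix2w("top",[[463.5,228],[527.5,222.5],[535.5,286.5],[470.5,292.5]],.02); print(c.round(4),c.mean(0))
E
```

```text
[[ 0.5627 -0.1957  0.02  ]
 [ 0.5739 -0.3328  0.02  ]
 [ 0.4374 -0.3447  0.02  ]
 [ 0.4253 -0.207   0.02  ]] [ 0.49983093 -0.27004482  0.02      ]
```

```bash
python3 - <<'E'
from h import *
robot.line_to([.545,.305,.25],[180,0,180],velocity=.15)
robot.move_to([.50,-.27,.22],[180,0,-175.3])
robot.line_to([.50,-.27,.06],velocity=.15)
robot.pause(.2)
print(np.round(robot.current_tool_pos(),4), robot.current_contact_force(),robot.current_finger_gap())
print(robot.line_to([.50,-.27,.036],velocity=.04,f_stop=4))
print(np.round(robot.current_tool_pos(),4), robot.current_contact_force())
fingers.gripper_to(.85)
robot.pause(.2)
robot.line_to([.50,-.27,.2],velocity=.15)
print(robot.current_time_s())
save("t3",vision.grab_frame("top"));save("w3",vision.grab_frame("wrist"))
E
python3 -c "
import cv2,numpy as np
a=cv2.imread('pics/t3.png')[180:360,180:600];cv2.imwrite('pics/t3c.png',cv2.resize(a,None,fx=1.9,fy=1.9))"
```

```text
[ 0.5006 -0.2703  0.0609] [ 0.19585521  0.29782215 -1.19213475] 0.581492833041695
True
[ 0.5    -0.27    0.0426] [0.93010087 0.5619373  2.58367745]
13.175
```

View pics/w3.png

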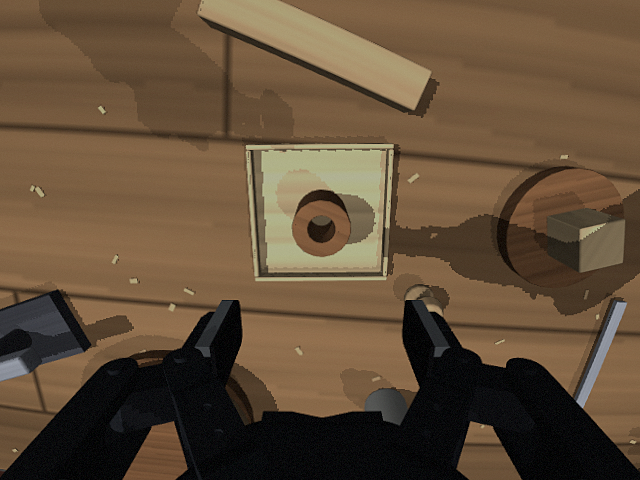

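View pics/t3c.png

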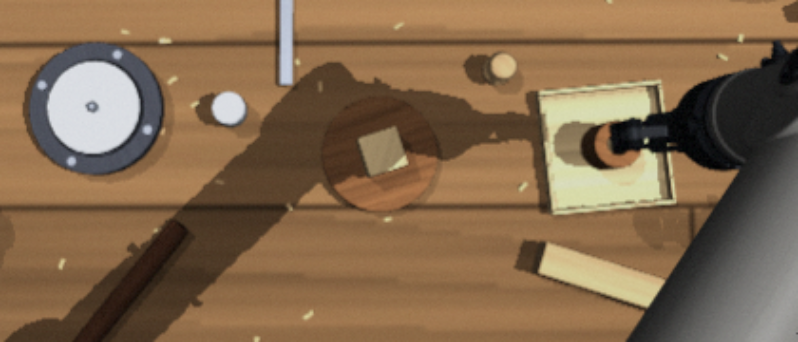

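```bash
python3 - <<'E'
from h import *
robot.move_to([.545,.304,.2],[180,0,-163]); robot.pause(.6)
T=toolT(); im=vision.grab_frame("wrist"); save("w4",im); np.save("w4T.npy",T)
print(T.round(4), w2pix("wrist",[.544,.304,.048],T))
for d in recognise("presser","wrist"): print(d)
robot.move_to([.494,-.015,.2],[180,0,-163]); robot.pause(.6)
T=toolT(); im=vision.grab_frame("wrist"); save("w5",im); np.save("w5T.npy",T)
print(T.round(4), w2pix("wrist",[.494,-.015,.072],T))
for d in recognise("board_grip","wrist"): print(d)
print(robot.current_time_s())
for n,c in (("w4",(322,215)),("w5",(322,225))):
    a=cv2.imread(f'pics/{n}.png')[c[1]-75:c[1]+75,c[0]-100:c[0]+100];cv2.imwrite(f'pics/{n}c.png',cv2.resize(a,None,fx=4,fy=4,interpolation=cv2.INTER_CUBIC))
E
```

```text
[[-0.9563 -0.2925 -0.      0.545 ]
 [-0.2925  0.9563 -0.      0.304 ]
 [ 0.      0.     -1.      0.2   ]
 [ 0.      0.      0.      1.    ]] [[323.48265733 220.96629322]]
{'rect': [322.4, 217.8, 110.8, 104.0], 'p': 0.79}
{'rect': [44.8, 71.0, 89.5, 141.9], 'p': 0.37}
[[-0.9563 -0.2923 -0.      0.494 ]
 [-0.2923  0.9563 -0.     -0.015 ]
 [ 0.     -0.     -1.      0.2   ]
 [ 0.      0.      0.      1.    ]] [[323.36811042 229.16825276]]
{'rect': [322.6, 211.3, 132.4, 133.0], 'p': 0.67}
17.9667
```

View pics/w4c.png

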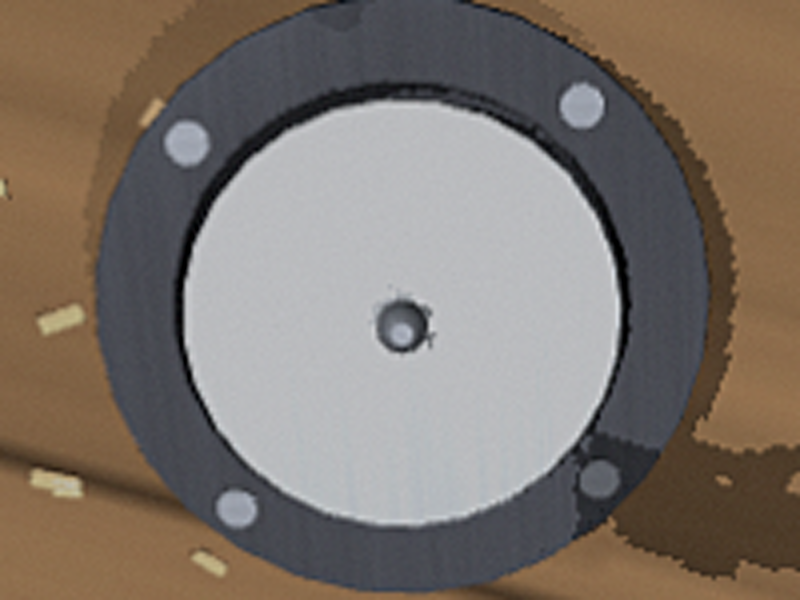

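View pics/w5c.png

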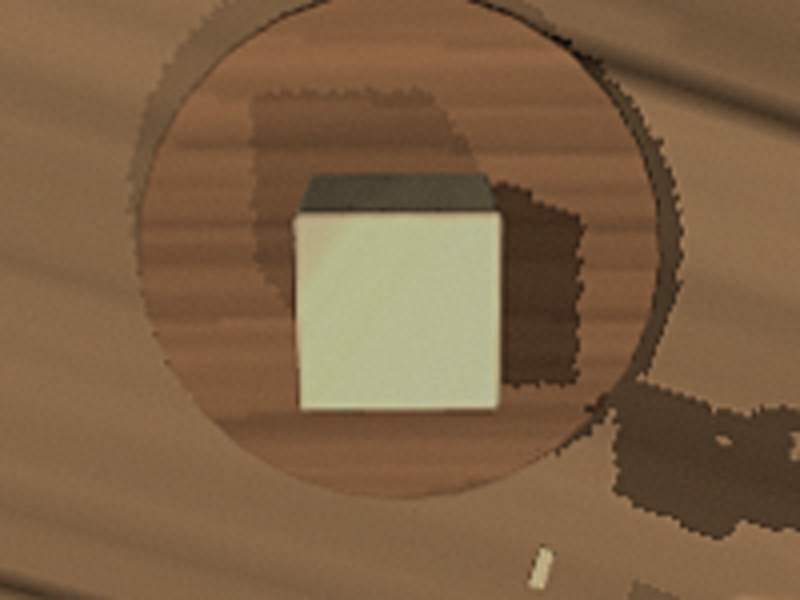

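```bash
python3 - <<'E'
from h import *
f=lambda x,y,x0,y0:[x0+(x+.5)/4-.5,y0+(y+.5)/4-.5]
T4=np.load('w4T.npy');T5=np.load('w5T.npy')
print("pin",pix2w("wrist",[f(401,331,222,140),f(402,311.5,222,140),f(403,295.,222,140)],[.048,.038,.03],T4).round(4))
c=pix2w("wrist",[f(*p,222,150) for p in((295,213),(501,212),(498,409),(301,409))],.072,T5); print(c.round(4),c.mean(0).round(4), [np.linalg.norm(c[i]-c[i-1]).round(4) for i in range(4)])
d=c[1]-c[0];print(np.degrees(np.arctan2(d[1],d[0])));d=c[2]-c[3];print(np.degrees(np.arctan2(d[1],d[0])))
print("board",pix2w("wrist",[f(398,244,222,150)],.022,T5))
a=cv2.imread('pics/t3.png')[180:360,180:600]
print("pin top",pix2w("top",[[180+92.5/1.9,180+106/1.9]],.048))
E
```

```text
pin [[0.5457 0.303  0.048 ]
 [0.5436 0.3026 0.038 ]
 [0.5416 0.3022 0.03  ]]
[[ 0.4791 -0.0438  0.072 ]
 [ 0.4665 -0.0031  0.072 ]
 [ 0.5078  0.0098  0.072 ]
 [ 0.5202 -0.0309  0.072 ]] [ 0.4934 -0.017   0.072 ] [np.float64(0.0431), np.float64(0.0426), np.float64(0.0433), np.float64(0.0426)]
107.24956652297782
106.9645505663726
board [[ 0.49011015 -0.01823394  0.022     ]]
pin top [[0.54535532 0.30250269 0.048     ]]
```

```bash
python3 - <<'E'
from h import *
p=[.4934,-.017]; o=[180,0,-163]
robot.line_to([*p,.1],o); robot.pause(.3)
print(robot.line_to([*p,.043],o,velocity=.06,f_stop=8)); robot.pause(.3)
print(np.round(robot.current_tool_pos(),4), robot.current_contact_force())
fingers.gripper_to(0.3,80); robot.pause(.2)
print(robot.current_finger_gap(),np.round(robot.current_tool_pos(),4),robot.current_contact_force())
robot.line_to([*p,.16],o,velocity=.12); robot.pause(.3)
print(np.round(robot.current_tool_pos(),4),robot.current_contact_force(),robot.current_torque())
save("w6",vision.grab_frame("wrist")); save("s6",vision.grab_frame("scene"));print(robot.current_time_s())
E
```

```text
False
[ 0.4936 -0.0169  0.0432] [-0.36120944  0.47690654 -0.20917401]
0.4943900297261575 [ 0.4937 -0.0169  0.0435] [-0.51573703  0.94200099  6.4813605 ]
[ 0.4931 -0.0171  0.1596] [-0.09521019  0.85292504 -2.59577179] [ 0.01475954 -0.03651328 -0.01607486]
22.5833
```

View pics/w6.png

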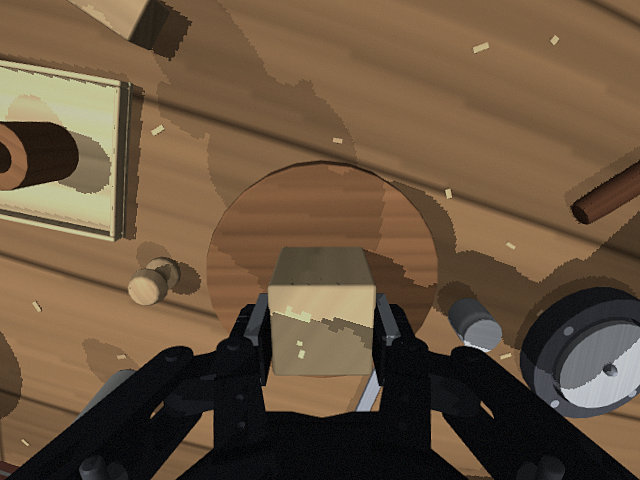

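View pics/s6.png

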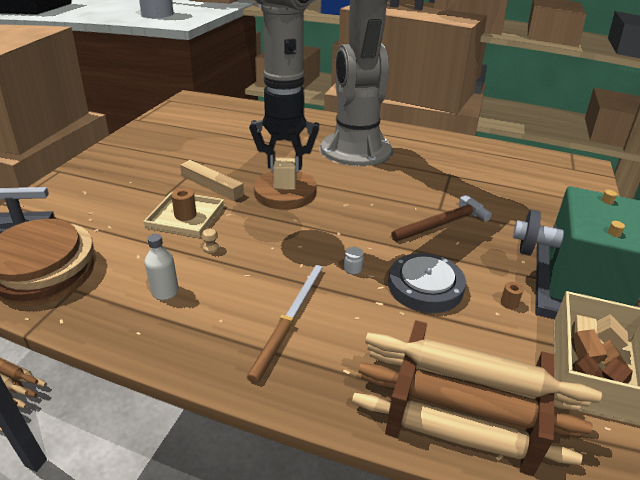

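```bash
python3 - <<'E'
from h import *
T=toolT()
c=[[.022*a,.022*b,-.029,1] for a,b in((1,1),(1,-1),(-1,-1),(-1,1))]
print(w2pix("wrist",(np.array(c)@T.T)[:,:3],T))
o=[180,0,-163];p=[.5457,.303]
robot.move_to([*p,.16],o); robot.line_to([*p,.105],o,velocity=.1); robot.pause(.6)
print(np.round(robot.current_tool_pos(),4),robot.current_contact_force(),robot.current_time_s())
save("s7",vision.grab_frame("scene"))
a=cv2.imread('pics/s7.png')[190:330,350:510];cv2.imwrite('pics/s7c.png',cv2.resize(a,None,fx=4,fy=4))
a=cv2.imread('pics/w6.png')[240:390,240:400];cv2.imwrite('pics/w6c.png',cv2.resize(a,None,fx=4,fy=4))
E
```

```text
[[381.65070689 285.31273928]
 [269.12872393 285.39872772]
 [274.47913283 377.20962038]
 [375.64737286 377.09012137]]
[0.5457 0.303  0.105 ] [ 1.35880838 -0.22793276 -3.03255853] 25.1167
```

View pics/s7c.png

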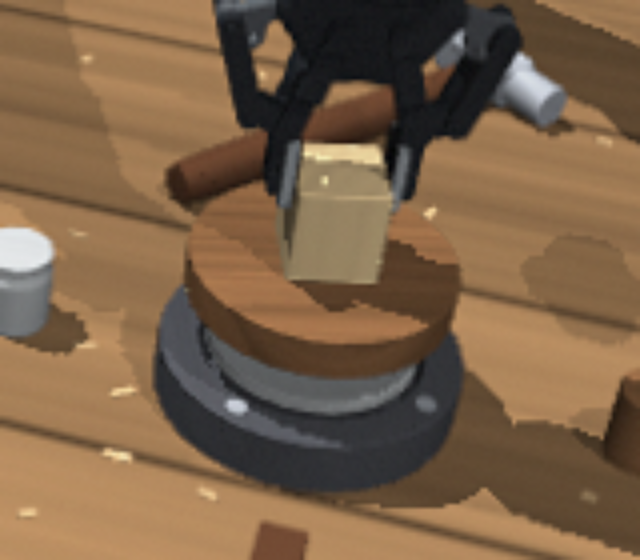

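View pics/w6c.png

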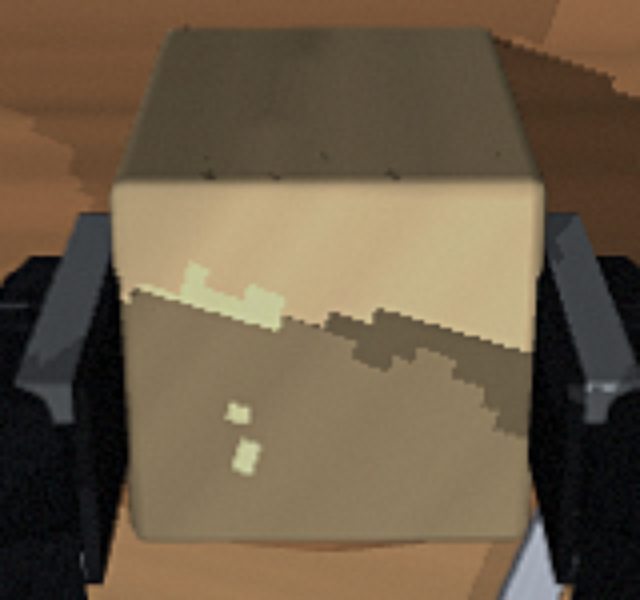

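```bash
python3 - <<'E'
from h import *
T=np.eye(4);T[:3,:3]=R.from_euler('xyz',[180,0,-175.3],degrees=True).as_matrix();T[:3,3]=[.5,-.27,.2]
print(w2pix("wrist",[[.5,-.27,.065]],T))
a=cv2.imread('pics/w3.png')[170:290,260:400];cv2.imwrite('pics/w3c.png',cv2.resize(a,None,fx=5,fy=5,interpolation=cv2.INTER_CUBIC))
E
```

```text
[[323.29913299 226.94212438]]
```

View pics/w3c.png

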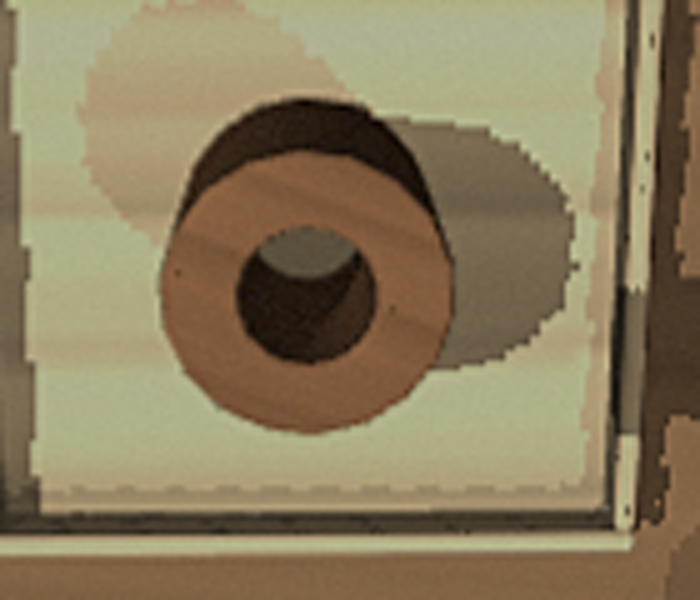

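```bash
python3 - <<'E'
from h import *
o=[180,0,-163];p=[.5453,.3043]
robot.line_to([*p,.098],o,velocity=.05); robot.pause(.4)
print(np.round(robot.current_tool_pos(),4),robot.current_contact_force())
s=robot.line_to([*p,.083],o,velocity=.02,f_stop=6)
robot.pause(.3)
print(s,np.round(robot.current_tool_pos(),4),robot.current_contact_force(),robot.current_torque(),robot.current_finger_gap(),robot.current_time_s())
save("s8",vision.grab_frame("scene"))
a=cv2.imread('pics/s8.png')[190:330,350:510];cv2.imwrite('pics/s8c.png',cv2.resize(a,None,fx=4,fy=4))
E
```

```text
[0.5454 0.3043 0.0982] [ 0.18121248  0.27009695 -2.94434441]
False [0.5454 0.3043 0.0831] [-0.64293812  0.05777131 -2.9776091 ] [ 0.02502453 -0.01289067 -0.01849932] 0.49533544998944756 27.0583
```

View pics/s8c.png

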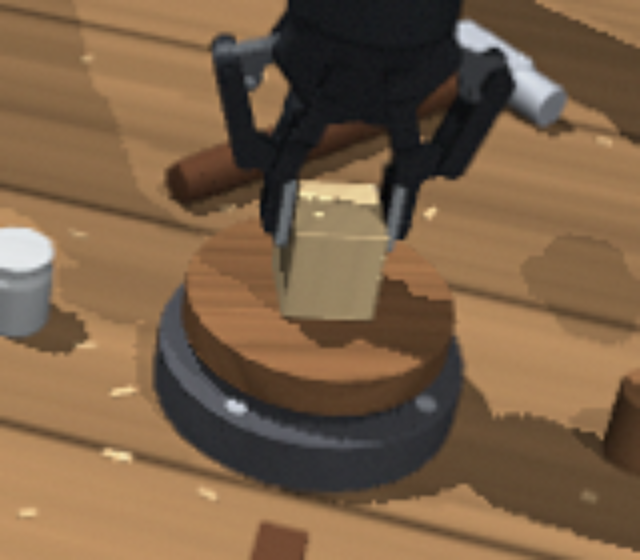

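```bash
python3 - <<'E'
from h import *
o=[180,0,-163];p=[.5453,.3043]
for z in (.080,.077,.074,.072,.070,.068):
    robot.line_to([*p,z],o,velocity=.02); robot.pause(.3)
    f=robot.current_contact_force()
    print(z,np.round(robot.current_tool_pos(),4),np.round(f,2),np.round(robot.current_torque(),2),robot.current_time_s())
    if f[2]>22: break
E
```

```text
0.08 [0.5459 0.3045 0.0806] [-1.53 -0.11  4.11] [-0.01  0.13  0.05] 27.7083
0.077 [0.5459 0.3046 0.0776] [-0.12 -0.03  5.48] [0.04 0.17 0.02] 28.3083
0.074 [0.5459 0.3045 0.0749] [-1.51 -0.34  6.76] [-0.06  0.28 -0.03] 28.9083
0.072 [0.5459 0.3045 0.0735] [-1.04  0.03  9.52] [-0.15  0.55 -0.01] 29.4583
0.07 [0.5459 0.3046 0.0735] [-5.07 -2.29 16.83] [-0.57  1.15  0.01] 30.0083
0.068 [0.5459 0.3046 0.0735] [-9.06 -2.29 26.98] [-0.96  1.85 -0.02] 30.5583
```

```bash
python3 - <<'E'
from h import *
o=[180,0,-163];p=[.5453,.3043]
robot.line_to([*p,.0695],o,velocity=.02); robot.pause(1.0)
print(np.round(robot.current_tool_pos(),4),np.round(robot.current_eef_rot(),2),np.round(robot.current_contact_force(),2),np.abs(robot.current_dq()).max(),robot.current_finger_gap(),robot.current_time_s())
save("s9",vision.grab_frame("scene"));save("t9",vision.grab_frame("top"))
a=cv2.imread('pics/s9.png')[190:330,350:510];cv2.imwrite('pics/s9c.png',cv2.resize(a,None,fx=4,fy=4))
E
```

```text
[0.5459 0.3045 0.0735] [ 1.7991e+02  1.0000e-01 -1.6299e+02] [-6.2 -1.9 20.8] 0.084125420794342 0.4963750784952844 31.8083
```

View pics/s9c.png

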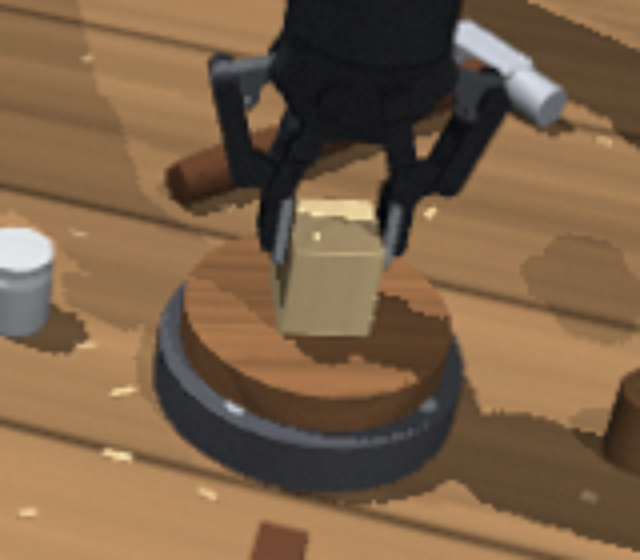

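View pics/t9.png

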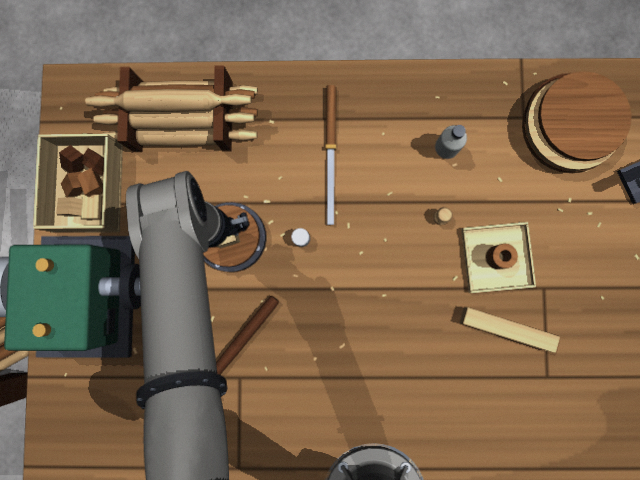

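The board sits flat on the rim at about (310, 340) in the enlarged scene crop. In the top view the sleeve stands in the tray at (505, 256) and the other items have not moved. I'm handing in.

```bash
python3 - <<'E'
from h import *
workorder.close_job()
E
```

```text
the job is handed in; nothing more can be done
```

The job is done and handed in at about 32 s. I put the larger sleeve in the tray, then fitted the board over the centre pin and pressed it home, still holding it when I handed in.

**Last checks before handing in:**
- **Sleeve:** in the last top picture it stands near the middle of the tray.
- **Fit on the pin:** the board went over the pin with no measurable resistance.
- **Press:** the descent stopped dead at TCP z = 0.0735 m, level with the rim. The net push was about 21 N, where the spring should need roughly 8–11 N.
- **Level:** the tool was within 0.2° of vertical, and the board looks flat on the rim in the picture.
- **Bystanders:** they look unmoved in the last top picture, though the arm hides part of the hammer there.

**What disagreed or could not be checked:**
- **Camera offset:** the wrist camera read about 1.3 mm off sideways compared with the jaws, so I corrected the pin position for it. The top camera had put the pin about 1.8 mm away from that corrected position.
- **Side push:** about 6 N of sideways force remained on the tool while pressing.
- **Disc travel:** I had no direct reading of how far the disc was pushed down. I inferred it from the height and force.

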